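# Put the die away and close the sticky shutter of the case

### The job

Put the small round steel die into the open part of the low dark case, on either side of the bridge. Then close the case by pushing its wide metal shutter away from you with closed fingers at the two end knobs, left and right in turn, until both ends are fully home against the far end board. It racks and jams if only one end is pushed: do not grip or force it when it binds, but ease off and push the other end. Leave the solder spool alone.

Things in the scene. Friction and masses are not known exactly. Their poses are not given: they have to be found in the camera images.
- case: Low dark wooden case fixed to the bench, 168 (x) x 290 (y) x 35.5 mm high. Origin: bottom, mid width. Own +x is the closing direction (away from the robot), Far end board's inner face at x=+82.5 mm, near one's at -70, side walls' at y=+-135. Lips over both sides and a fixed bridge over |y|<45 mm hold the shutter down (tops z=35.5). Well: x 32.5..82.5, floor z=6 mm.
- shutter: Loose aluminium plate 80 (x) x 266 (y) x 8 mm, about 0.8 kg, origin mid underside, at z=22 in the case, rubber pads on its ends; side play 1.5 to 4 mm, unseen. Slides along case x at 2 to 6 N; home (far edge on the stop): case x=+42.5 mm; open: about -14. Pushed at one end only, that end gets 5 to 16 mm ahead, then it jams; pushing the other end frees it.
- knob_left (a point): Centre of the top of the shutter's left (+y) knob: steel pin 16 mm diameter, standing 26 mm up from the plate (z 30 to 56 mm over the bench), 105 mm left of the shutter's middle. At case x=+42.5 mm when this end is home.
- knob_right (a point): The same for the right (-y) knob, 105 mm right of the shutter's middle. More than 30 N from the fingers on the shutter counts as forcing it (so does gripping a knob hard); 6 to 10 N, is ample; push slowly (20 mm/s, 10 mm/s near home).
- bay_left (a point): Middle of the well floor in the bay left of the bridge (6 mm above the bench). The bay is 50 mm (case x) by about 80 mm (case y, 45 to 127 mm left of the middle), open above while the shutter is open. Put-down place for the die.
- bay_right (a point): The same for the bay right of the bridge. Either bay will do.
- die: Round polished steel die lying on the bench left of the case, 25 mm diameter, 9 mm high, origin at the centre of its underside, 30 g. It is the small flat ring-shaped one, not the spool.
- spool: Bystander: solder spool, 43 mm diameter, 24 mm high, standing on the bench near the die, origin at its underside. Leave it alone.
- flex_stand: Fixed: stand of a hanging motor. Its vertical steel post, 19 mm thick, rises from the bench's front edge at world x=0.255, y=-0.36 to 0.9 m; the motor hangs at x=0.63, y=0.02, from 0.485 m up. A handpiece stands on a holder at x 0.26 to 0.34, y -0.24, up to 0.23 m. The arm may start to the right of the post; it must then draw in to swing past it to the left.

How it is judged:
On the way:
1. the die lies flat on the floor of the case's well, let go (x of die in the frame of case between 0.03 and 0.084 m and y of die in the frame of case between -0.12 and 0.12 m and z of die in the frame of case between 0.003 and 0.011 m and angle between die's own z axis and vertical below 0.2 rad and contact force between the fingers and die below 0.05 N and linear speed of die below 0.03 m/s), for 0.2 s.
At the end, for the whole second after the job is handed in: The die lies flat on the floor of the case's well, and both knobs of the shutter are within 2 mm of their fully home place (far edge on the far end board), everything at rest (x of die in the frame of case between 0.03 and 0.084 m and y of die in the frame of case between -0.12 and 0.12 m and z of die in the frame of case between 0.003 and 0.011 m and x of each of knob_left, knob_right in the frame of case above 0.0405 m and angle between die's own z axis and vertical below 0.2 rad and linear speed of each of shutter, die below 0.01 m/s); the robot touches nothing.
It fails at once if the shutter is forced: more than 30 N between the gripper's fingers and the shutter (contact force between the fingers and shutter above 30 N).
It fails at once if the solder spool is moved more than 20 mm (distance of spool from where it was at the start of the episode above 0.02 m).
It also fails if it takes over 70 s, if anything falls off the work surface, if the arm or the gripper's body presses on something with over 40 N, if the wrist force passes 120 N, or if a joint passes its speed limit or range.

### The arm

A 6-joint arm with a two-finger parallel gripper is mounted at the origin on a cart in front of the work surface, level with it; the furniture and walls round the work are solid. World frame = base frame: x ahead of the robot, y to its left, z up, the work surface at z = 0. Lengths are in m, angles in rad, forces in N, time in s.
With the tool pointing down it reaches from about 0.325 to 0.775 m from the base axis. Payload 5.5 kg.
Tool frame: the origin (TCP) lies between the finger pads; the fingertips stand 14 mm ahead of it and the grasp point (between the pads) lies 5 mm behind it; z points along the fingers, y is the line along which they close (so a half turn about z gives the same grasp; the last joint's range is limited). The gripper opens to 88 mm and grips with 3 to 60 N. Pads are 20 mm wide; open, the fingers measure 115 mm over their backs; the gripper's body (75 mm by 178 mm) begins 61 mm behind the grasp point.
Start: joints at [1.043, 0.091, 1.231, -0, 1.82, -0.057], TCP at [0.272, 0.535, 0.237] pointing down, gripper open.
Joint ranges: [-2.87, 2.87], [-0.86, 2.18], [0.17, 2.46], [-1.51, 4.65], [0.06, 2.69], [-2.65, 2.65]. Speed limits (rad/s): [2.57, 2.57, 3.01, 3.14, 3.14, 3.14].

### API

Orientations are given as a rotation vector (axis times angle).
In Python, from bench import status, snapshot, workorder, finder gives the robot as it stands.
- The arm moves only by the shell command python3 -m handwheel 'ROWS' [OPENING] [FORCE]. ROWS is JSON, a list of rows, each an object of numbers: "dx", "dy", "dz": the shift along the tool's x, y, z in cm; "wx", "wy", "wz": the turn, a rotation vector about the tool's x, y, z in rad. A call has exactly 5 rows; each row is the pose to reach, as a shift and turn from the pose commanded when the call began, along the tool's axes at that moment; what a row does not reach only later rows make up. A row lasts 1/10 s, in which the tool goes at most 50 mm and 8.59 degrees, less where a joint would pass 70% of its speed; a pose out of reach is approached as far as the arm can. A call with a gripper value outside its range is refused whole. OPENING is the closure, from -1 (fully open) to 1 (shut), so that 0 is half open, set as the call begins (- or left out, the last holds). The fingers move at their own pace and stop on an object; FORCE is the grip in N (left out, the last holds). Time passes only in rows, so rows that repeat a pose let the fingers close, or fill a call up. It gives the time, the measured TCP pose, the force, the opening and the grip force at its end, in the units of the state.
- status.get_obs(): the state, without advancing time (a new reading comes with each control period).
- snapshot(name): name is "scene" or "top"; returns a dict with "img" (400x640x3 uint8, blue, green, red), "fovy" (degrees; the focal length in pixels is half the picture's height over the tangent of half this angle, whatever the lens; pixels are square), "cx", "cy" (the principal point, pixels), "distortion" ([k1, k2, p1, p2, k3] as OpenCV has them; the pictures are not rectified), "world_from_camera" (4x4, takes a point from camera to world coordinates). Camera axes: x right, y down, z forward; pixel columns grow to the right and rows downward; lengths in m; the calibration is good to about 2 mm. A picture is of the moment at which its call begins. There is no depth.
- workorder.sign_off(): hands the job in; it is judged then, once.
Trained networks look in a picture, given as the dict that the camera call returned (one of the last four; its "shot" number tells which), for a name from the list of things; names that differ only in an ending like _2 or _b are one class to them, and where a whole thing is asked for, a point or a joint stands for the part that bears it (a point fixed in the world has none). Each returns a list of dicts, best first, with "p" (0 to 1); they miss things now and then, are a little off and sometimes report something else, mostly with a low value. They report only what shows in the picture. A call takes as long as a camera call.
- finder.outline_of(thing, picture): "pixels" (400x640 bool, what is visible of it).
- finder.landmark_of(thing, picture): "point" ([x, y, z] in m, in world coordinates, good to about 4 mm: a listed point, or the origin of a listed thing).
The state is a dict: "time": time; "joint_pos": joint angles; "dq": joint speeds; "joint_efforts": joint torques, N m; "ee_pos": TCP position; "orientation": TCP orientation; "ft_force": force on the tool from outside, world axes, zero at the start; "moment": the same for the moment, N m; "grip_width": opening from 0.0 (shut) to 1.0 (fully open); "grip_force": force on a finger pad.
Only numpy, scipy, OpenCV 4.12 (cv2) and the standard library are available. Lean on these libraries where they do the work, as an engineer would, in place of code of your own. Each camera call takes 0.05 s, during which the arm holds its last target. There are 200 camera calls.

## Working session

There is one attempt and no reset: what is moved stays moved. The work goes in short steps, Python scripts to look and compute and a shell command to move; the robot and the scene stay as the last step left them, time stands still between calls to the robot, and variables do not carry over. Pictures are saved under pics/ and viewed, at most 10 in all, crops included, and the job is handed in when it is done.

```bash
mkdir -p pics; ls
cat > h.py <<'E'
import numpy as np, cv2
from scipy.spatial.transform import Rotation as R
from bench import status, snapshot, workorder, finder
def tool():
    o=status.get_obs(); return np.array(o["ee_pos"]),R.from_rotvec(o["orientation"]).as_matrix(),o
def K(s):
    f=200/np.tan(np.radians(s["fovy"])/2); return np.array([[f,0,s["cx"]],[0,f,s["cy"]],[0,0,1.]])
def ray(s,px,z):
    u=cv2.undistortPoints(np.array([[px]],float),K(s),np.array(s["distortion"]))[0,0]
    T=np.array(s["world_from_camera"]); d=T[:3,:3]@[u[0],u[1],1]; c=T[:3,3]
    return c+d*(z-c[2])/d[2]
def delta(target):
    p,M,o=tool(); return np.round(M.T@(np.array(target)-p)*100,2)
E
python3 - <<'E'
from h import *
p,M,o=tool(); print(o["time"],p.round(4),M.round(3).tolist(),o["ft_force"],o["grip_width"])
for n in ["scene","top"]:
    s=snapshot(n); cv2.imwrite(f"pics/{n}0.png",s["img"]); print(n,np.array(s["world_from_camera"]).round(3)[:3,3],s["fovy"])
    for t in ["case","shutter","knob_left","knob_right","bay_left","bay_right","die","spool"]:
        print(t,[(np.round(d["point"],4).tolist(),round(d["p"],2)) for d in finder.landmark_of(t,s)[:2]])
E
```

```text
pics
0.0 [0.272  0.5345 0.2355] [[-0.891, 0.454, -0.001], [0.454, 0.891, -0.002], [0.0, -0.002, -1.0]] [ 0.07196969 -0.306589    0.41840379] 1.005432120513669
scene [-0.175 -0.589  0.468] 46.296677649073416
case []
shutter [([0.4722, -0.1479, 0.0212], 0.94)]
knob_left [([0.4713, -0.0466, 0.0568], 0.9), ([0.4838, -0.1509, 0.0005], 0.55)]
knob_right [([0.4651, -0.2535, 0.0558], 0.73)]
bay_left [([0.5459, -0.0673, 0.0076], 0.96)]
bay_right [([0.5435, -0.2354, 0.0062], 0.65)]
die []
spool [([0.6158, 0.1695, -0.0029], 0.66)]
top [ 0.403 -0.072  0.954] 45.017345906870176
case [([0.4848, -0.1479, 0.0031], 0.82)]
shutter []
knob_left [([0.4739, -0.048, 0.055], 0.94)]
knob_right [([0.472, -0.2559, 0.0575], 0.87)]
bay_left [([0.5485, -0.0673, 0.0114], 0.7)]
bay_right [([0.5439, -0.2341, 0.005], 0.7)]
die [([0.4515, 0.1194, 0.0009], 0.69)]
spool [([0.6202, 0.1687, -0.0023], 0.98)]
```

View pics/top0.png

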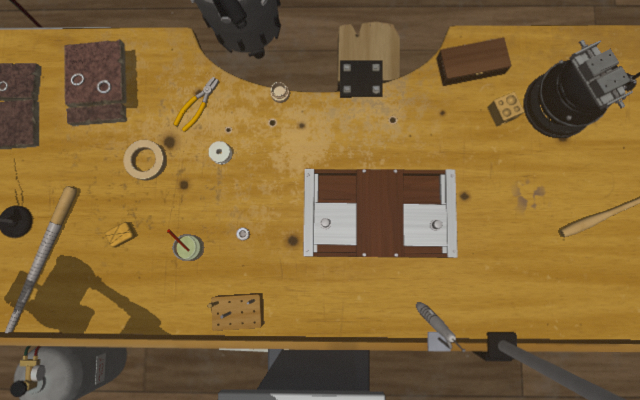

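View pics/scene0.png

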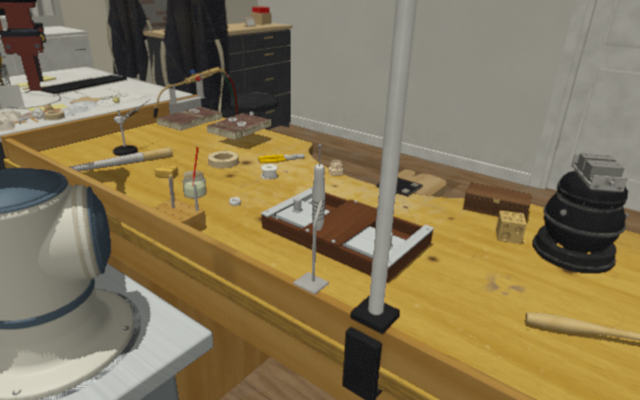

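Run:
```python
from h import *
s=snapshot("top")
for t,z in [("die",0.0045),("spool",0.012)]:
    for d in finder.outline_of(t,s)[:2]:
        ys,xs=np.nonzero(d["pixels"]); print(t,d["p"],len(xs),xs.mean(),ys.mean(),xs.min(),xs.max(),ys.min(),ys.max(),ray(s,(xs.mean(),ys.mean()),z).round(4))
```

```text
die 0.56 135 242.8 233.36296296296297 237 249 227 239 [0.4519 0.1169 0.0045]
spool 0.64 425 219.90588235294118 152.09176470588235 209 231 140 163 [0.614  0.1661 0.012 ]
```

The networks fit the picture: the die is at pixel (243,233), about (0.452, 0.117). The spool is at (220,152), about (0.615, 0.167). The case is near-aligned with the world axes, and the knobs are at pixels (326,222) and (436,224). I'll approach above the die and turn the tool to the world axes.

```bash
python3 -m handwheel '[{"dx":-3.5,"dy":-2.9,"wz":-0.1},{"dx":-7,"dy":-5.8,"wz":-0.2},{"dx":-10.5,"dy":-8.7,"wz":-0.3},{"dx":-14,"dy":-11.6,"wz":-0.4},{"dx":-17.5,"dy":-14.5,"wz":-0.471}]' 0.1
python3 -m handwheel '[{"dx":-2,"dy":-4.5},{"dx":-4,"dy":-9},{"dx":-6,"dy":-13.5},{"dx":-8,"dy":-18},{"dx":-9,"dy":-20.9}]'
python3 -m handwheel '[{"dz":3},{"dz":6},{"dz":9},{"dz":12},{"dz":12}]'
python3 - <<'E'
from h import *
p,M,o=tool(); print(o["time"],p.round(4),M.round(3).tolist(),o["ft_force"],o["grip_width"],o["joint_pos"])
s=snapshot("scene"); cv2.imwrite("pics/s1.png",cv2.resize(s["img"][120:280,140:380],None,fx=3,fy=3,interpolation=cv2.INTER_CUBIC))
for t in ["die"]:
    print([(np.round(d["point"],4),d["p"]) for d in finder.landmark_of(t,s)[:2]])
    for d in finder.outline_of(t,s)[:1]:
        ys,xs=np.nonzero(d["pixels"]); print(d["p"],len(xs),ray(s,(xs.mean(),ys.mean()),.0045).round(4))
E
```

```text
1.05 [0.2721 0.5347 0.2366] [[-0.891, 0.454, -0.0], [0.454, 0.891, -0.0], [0.0, -0.0, -1.0]] [ 0.30083433 -0.32549167  0.5185779 ] 0.9975983340075429 [ 1.04332253e+00  9.10966477e-02  1.23074543e+00  3.65913874e-05
  1.81980549e+00 -5.66754270e-02]
[(array([0.4526, 0.1218, 0.0005]), 0.51)]
0.5 78 [0.458  0.1229 0.0045]schema error: expected keys dx, dy, dz, wx, wy, wz
schema error: expected keys dx, dy, dz, wx, wy, wz
schema error: expected keys dx, dy, dz, wx, wy, wz
```

View pics/s1.png

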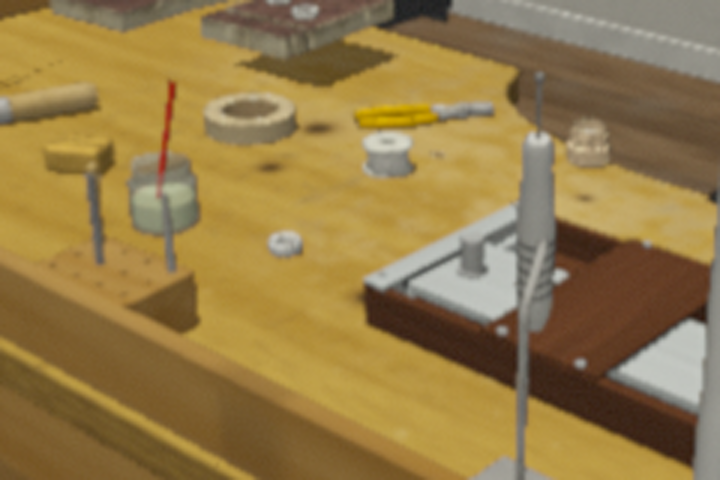

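All six keys are required, so nothing moved. The view shows the die clear at (285,243) in the crop, with the jar, the pin block and the spool well away from it. The die estimate is about (0.453, 0.119).

```bash
python3 -m handwheel '[{"dx":-3.5,"dy":-2.9,"dz":0,"wx":0,"wy":0,"wz":-0.1},{"dx":-7,"dy":-5.8,"dz":0,"wx":0,"wy":0,"wz":-0.2},{"dx":-10.5,"dy":-8.7,"dz":0,"wx":0,"wy":0,"wz":-0.3},{"dx":-14,"dy":-11.6,"dz":0,"wx":0,"wy":0,"wz":-0.4},{"dx":-17.5,"dy":-14.5,"dz":0,"wx":0,"wy":0,"wz":-0.471}]' 0.1
python3 -m handwheel '[{"dx":-2,"dy":-4.5,"dz":0,"wx":0,"wy":0,"wz":0},{"dx":-4,"dy":-9,"dz":0,"wx":0,"wy":0,"wz":0},{"dx":-6,"dy":-13.5,"dz":0,"wx":0,"wy":0,"wz":0},{"dx":-8,"dy":-18,"dz":0,"wx":0,"wy":0,"wz":0},{"dx":-9,"dy":-20.7,"dz":0,"wx":0,"wy":0,"wz":0}]'
python3 -m handwheel '[{"dx":0,"dy":0,"dz":3,"wx":0,"wy":0,"wz":0},{"dx":0,"dy":0,"dz":6,"wx":0,"wy":0,"wz":0},{"dx":0,"dy":0,"dz":9,"wx":0,"wy":0,"wz":0},{"dx":0,"dy":0,"dz":12,"wx":0,"wy":0,"wz":0},{"dx":0,"dy":0,"dz":12,"wx":0,"wy":0,"wz":0}]'
python3 - <<'E'
from h import *
p,M,o=tool(); print(o["time"],p.round(4),M.round(3).tolist(),o["ft_force"],o["grip_width"],np.round(o["joint_pos"],2))
print(delta([.453,.119,.016]))
E
```

```text
time: 1.7
ee_pos: [0.3627, 0.3245, 0.2367]
orientation: [-0.007, 3.141, 0.0]
ft_force: [-0.1, 0.2, -0.9]
grip_width: 0.582
grip_force: 0.0
time: 2.2
ee_pos: [0.4532, 0.1161, 0.2367]
orientation: [0.004, 3.141, -0.001]
ft_force: [-0.2, -0.1, -0.3]
grip_width: 0.446
grip_force: 0.0
time: 2.7
ee_pos: [0.45, 0.1187, 0.1121]
orientation: [0.0, -3.134, 0.002]
ft_force: [-0.2, -0.7, 0.2]
grip_width: 0.45
grip_force: 0.0
2.7 [0.45   0.1187 0.1121] [[-1.0, -0.0, -0.008], [-0.0, 1.0, -0.001], [0.008, -0.001, -1.0]] [-0.24957806 -0.69119515  0.16732161] 0.4496332177527432 [ 0.18 -0.26  1.78  0.    1.63 -1.39]
[-0.37  0.05  9.61]
```

```bash
python3 -m handwheel '[{"dx":-0.1,"dy":0,"dz":3,"wx":0,"wy":0,"wz":0},{"dx":-0.2,"dy":0,"dz":5,"wx":0,"wy":0,"wz":0},{"dx":-0.2,"dy":0,"dz":7,"wx":0,"wy":0,"wz":0},{"dx":-0.2,"dy":0,"dz":8,"wx":0,"wy":0,"wz":0},{"dx":-0.2,"dy":0,"dz":8,"wx":0,"wy":0,"wz":0}]'
python3 - <<'E'
from h import *
for n in ["top","scene"]:
    s=snapshot(n)
    print([(np.round(d["point"],4),d["p"]) for d in finder.landmark_of("die",s)[:2]])
    if n=="scene": cv2.imwrite("pics/s2.png",cv2.resize(s["img"][150:250,170:320],None,fx=4,fy=4,interpolation=cv2.INTER_CUBIC))
p,M,o=tool(); print(o["time"],p.round(4),M.round(3).tolist(),o["ft_force"],o["grip_width"])
E
```

```text
time: 3.2
ee_pos: [0.4541, 0.1191, 0.0365]
orientation: [0.0, -3.14, 0.0]
ft_force: [0.0, -0.1, 0.4]
grip_width: 0.45
grip_force: 0.0
[]
[(array([ 4.535e-01,  1.221e-01, -2.000e-04]), 0.43)]
3.4 [0.4554 0.1193 0.0384] [[-1.0, -0.0, 0.003], [-0.0, 1.0, 0.0], [-0.003, 0.0, -1.0]] [-0.19576152 -0.4532017   0.27810927] 0.4504391034106461
```

View pics/s2.png

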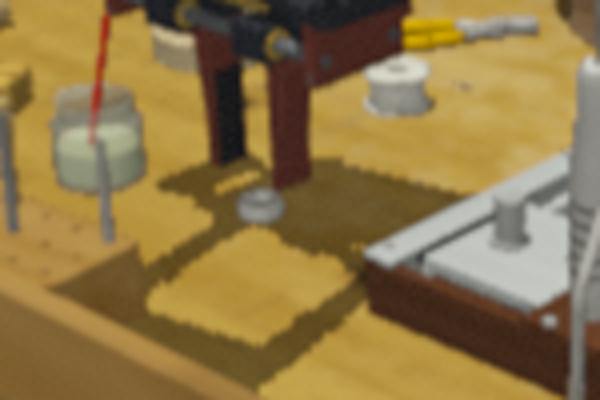

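The die, at (261,206) in the crop, lies below and between the two fingertips. I'll descend and grasp.

```bash
python3 -m handwheel '[{"dx":0.1,"dy":0,"dz":0.8,"wx":0,"wy":0,"wz":0},{"dx":0.1,"dy":0.1,"dz":1.5,"wx":0,"wy":0,"wz":0},{"dx":0.1,"dy":0.1,"dz":2,"wx":0,"wy":0,"wz":0},{"dx":0.1,"dy":0.1,"dz":2.1,"wx":0,"wy":0,"wz":0},{"dx":0.1,"dy":0.1,"dz":2.1,"wx":0,"wy":0,"wz":0}]' 
python3 -m handwheel '[{"dx":0,"dy":0,"dz":0,"wx":0,"wy":0,"wz":0},{"dx":0,"dy":0,"dz":0,"wx":0,"wy":0,"wz":0},{"dx":0,"dy":0,"dz":0,"wx":0,"wy":0,"wz":0},{"dx":0,"dy":0,"dz":0,"wx":0,"wy":0,"wz":0},{"dx":0,"dy":0,"dz":0,"wx":0,"wy":0,"wz":0}]' 1 12
python3 -m handwheel '[{"dx":0,"dy":0,"dz":-2,"wx":0,"wy":0,"wz":0},{"dx":0,"dy":0,"dz":-4,"wx":0,"wy":0,"wz":0},{"dx":0,"dy":0,"dz":-7,"wx":0,"wy":0,"wz":0},{"dx":0,"dy":0,"dz":-10,"wx":0,"wy":0,"wz":0},{"dx":0,"dy":0,"dz":-10,"wx":0,"wy":0,"wz":0}]'
python3 - <<'E'
from h import *
p,M,o=tool()
s=snapshot("scene")
for n in ["bay_left","knob_left","knob_right","die"]: print(n,[(np.round(d["point"],4),d["p"]) for d in finder.landmark_of(n,s)[:1]])
print(delta([.547,-.066,p[2]]),o["time"])
E
```

```text
time: 3.9
ee_pos: [0.4531, 0.1201, 0.0152]
orientation: [0.0, -3.141, 0.0]
ft_force: [-0.5, -1.2, -0.4]
grip_width: 0.45
grip_force: 0.0
time: 4.4
ee_pos: [0.4536, 0.1202, 0.0159]
orientation: [-0.0, 3.141, 0.0]
ft_force: [-0.3, -0.8, 0.5]
grip_width: 0.269
grip_force: 12.0
time: 4.9
ee_pos: [0.4555, 0.1206, 0.1205]
orientation: [-0.0, 3.134, 0.002]
ft_force: [-0.1, 0.0, 0.2]
grip_width: 0.27
grip_force: 12.0
bay_left [(array([ 0.5463, -0.0674,  0.0066]), 0.78)]
knob_left [(array([ 0.4725, -0.0489,  0.0572]), 0.57)]
knob_right [(array([ 0.4665, -0.2545,  0.0556]), 0.89)]
die [(array([0.4559, 0.1238, 0.1043]), 0.44)]
[ -9.44 -18.6   -0.69] 4.9
```

```bash
python3 -m handwheel '[{"dx":-2,"dy":-4,"dz":0,"wx":0,"wy":0,"wz":0},{"dx":-4,"dy":-8,"dz":0,"wx":0,"wy":0,"wz":0},{"dx":-6,"dy":-12,"dz":0,"wx":0,"wy":0,"wz":0},{"dx":-8,"dy":-16,"dz":0,"wx":0,"wy":0,"wz":0},{"dx":-9.2,"dy":-18.7,"dz":0,"wx":0,"wy":0,"wz":0}]'
python3 -m handwheel '[{"dx":0,"dy":0,"dz":2,"wx":0,"wy":0,"wz":0},{"dx":0,"dy":0,"dz":4,"wx":0,"wy":0,"wz":0},{"dx":0,"dy":0,"dz":5,"wx":0,"wy":0,"wz":0},{"dx":0,"dy":0,"dz":5,"wx":0,"wy":0,"wz":0},{"dx":0,"dy":0,"dz":5,"wx":0,"wy":0,"wz":0}]'
python3 - <<'E'
from h import *
s=snapshot("scene")
cv2.imwrite("pics/s3.png",cv2.resize(s["img"][140:280,240:440],None,fx=4,fy=4,interpolation=cv2.INTER_CUBIC))
p,M,o=tool()
print(delta([.546,-.067,.024]),o["time"],p)
E
```

```text
time: 5.65
ee_pos: [0.5455, -0.0693, 0.1136]
orientation: [-0.002, -3.139, 0.0]
ft_force: [-0.7, 0.7, -0.6]
grip_width: 0.266
grip_force: 12.0
time: 6.15
ee_pos: [0.5453, -0.0666, 0.0656]
orientation: [0.001, -3.141, -0.0]
ft_force: [0.4, -0.2, 0.7]
grip_width: 0.266
grip_force: 12.0
[-0.02 -0.04  4.24] 6.2 [ 0.54576348 -0.06662554  0.06640142]
```

View pics/s3.png

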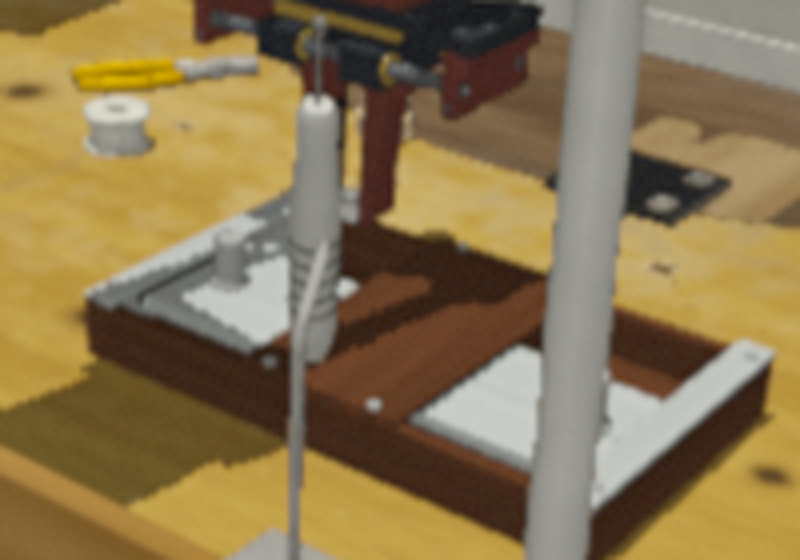

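The handpiece hides part of the view, but the fingers are over the left bay, behind the shutter's far edge. I'll lower in two stages and watch the force.

```bash
python3 -m handwheel '[{"dx":0,"dy":0,"dz":0.6,"wx":0,"wy":0,"wz":0},{"dx":0,"dy":0,"dz":1.2,"wx":0,"wy":0,"wz":0},{"dx":0,"dy":0,"dz":1.8,"wx":0,"wy":0,"wz":0},{"dx":0,"dy":0,"dz":2.4,"wx":0,"wy":0,"wz":0},{"dx":0,"dy":0,"dz":2.8,"wx":0,"wy":0,"wz":0}]'
python3 -m handwheel '[{"dx":0,"dy":0,"dz":0.4,"wx":0,"wy":0,"wz":0},{"dx":0,"dy":0,"dz":0.8,"wx":0,"wy":0,"wz":0},{"dx":0,"dy":0,"dz":1.2,"wx":0,"wy":0,"wz":0},{"dx":0,"dy":0,"dz":1.4,"wx":0,"wy":0,"wz":0},{"dx":0,"dy":0,"dz":1.4,"wx":0,"wy":0,"wz":0}]'
```

```text
time: 6.7
ee_pos: [0.5451, -0.0667, 0.0367]
orientation: [0.0, -3.141, -0.0]
ft_force: [-0.3, -0.6, -0.7]
grip_width: 0.269
grip_force: 12.0
time: 7.2
ee_pos: [0.5452, -0.0668, 0.0232]
orientation: [0.0, -3.141, -0.0]
ft_force: [0.1, 0.4, 0.0]
grip_width: 0.268
grip_force: 12.0
```

Free descent. Release, wait, and rise.

```bash
python3 -m handwheel '[{"dx":0,"dy":0,"dz":0.1,"wx":0,"wy":0,"wz":0},{"dx":0,"dy":0,"dz":0.1,"wx":0,"wy":0,"wz":0},{"dx":0,"dy":0,"dz":0.1,"wx":0,"wy":0,"wz":0},{"dx":0,"dy":0,"dz":0.1,"wx":0,"wy":0,"wz":0},{"dx":0,"dy":0,"dz":0.1,"wx":0,"wy":0,"wz":0}]' 0.25
python3 -m handwheel '[{"dx":0,"dy":0,"dz":-1,"wx":0,"wy":0,"wz":0},{"dx":0,"dy":0,"dz":-3,"wx":0,"wy":0,"wz":0},{"dx":0,"dy":0,"dz":-6,"wx":0,"wy":0,"wz":0},{"dx":0,"dy":0,"dz":-9,"wx":0,"wy":0,"wz":0},{"dx":0,"dy":0,"dz":-9,"wx":0,"wy":0,"wz":0}]'
python3 -m handwheel '[{"dx":4,"dy":0,"dz":0,"wx":0,"wy":0,"wz":0},{"dx":8,"dy":0,"dz":0,"wx":0,"wy":0,"wz":0},{"dx":12,"dy":0,"dz":0,"wx":0,"wy":0,"wz":0},{"dx":13,"dy":0,"dz":0,"wx":0,"wy":0,"wz":0},{"dx":13,"dy":0,"dz":0,"wx":0,"wy":0,"wz":0}]' 1 5
python3 - <<'E'
from h import *
s=snapshot("top")
cv2.imwrite("pics/t4.png",cv2.resize(s["img"][150:275,285:475],None,fx=4,fy=4,interpolation=cv2.INTER_CUBIC))
for n in ["die","knob_left","knob_right","bay_left"]: print(n,[(np.round(d["point"],4),d["p"]) for d in finder.landmark_of(n,s)[:1]])
p,M,o=tool(); print(p,o["time"],o["grip_width"],np.round(o["joint_pos"],2))
for px in [(304,170),(305,257),(456,169),(457,257)]: print(ray(s,px,.0355).round(4))
E
```

```text
time: 7.7
ee_pos: [0.5455, -0.0668, 0.0228]
orientation: [-0.0, 3.141, -0.0]
ft_force: [-0.0, -0.1, 0.1]
grip_width: 0.374
grip_force: 0.0
time: 8.2
ee_pos: [0.5479, -0.0673, 0.119]
orientation: [-0.0, 3.132, -0.003]
ft_force: [0.7, 0.9, 0.7]
grip_width: 0.376
grip_force: 0.0
time: 8.7
ee_pos: [0.4149, -0.0669, 0.1127]
orientation: [0.001, 3.14, -0.0]
ft_force: [0.4, 0.5, 0.2]
grip_width: 0.002
grip_force: 0.0
die [(array([ 0.5441, -0.0663,  0.0043]), 0.44)]
knob_left []
knob_right [(array([ 0.4697, -0.2551,  0.0556]), 0.79)]
bay_left [(array([ 0.5444, -0.0658,  0.0076]), 0.9)]
[ 0.4162882  -0.06685353  0.11253923] 8.95 0.004538514415335139 [-0.24 -0.4   1.89  0.    1.65 -1.81]
[ 0.5732 -0.0049  0.0355]
[ 0.4062 -0.0087  0.0355]
[ 0.5754 -0.2975  0.0355]
[ 0.4075 -0.2946  0.0355]
```

View pics/t4.png

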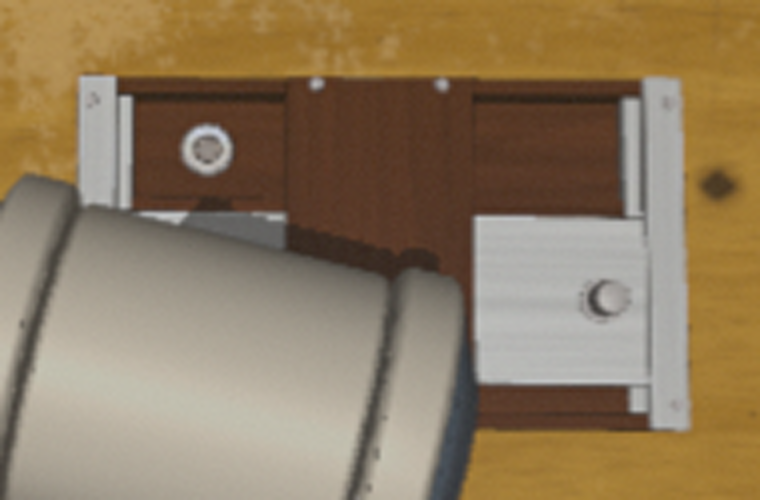

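The die lies flat in the left bay at (207,148) in the crop, measured (0.544, -0.066). The right knob is at (607,298). Next I'll take closed fingers down just in front of the left knob, at about (0.472, -0.048).

```bash
python3 -m handwheel '[{"dx":-1,"dy":0.9,"dz":0,"wx":0,"wy":0,"wz":0},{"dx":-2,"dy":1.9,"dz":2,"wx":0,"wy":0,"wz":0},{"dx":-2.2,"dy":1.9,"dz":4,"wx":0,"wy":0,"wz":0},{"dx":-2.2,"dy":1.9,"dz":6.1,"wx":0,"wy":0,"wz":0},{"dx":-2.2,"dy":1.9,"dz":6.1,"wx":0,"wy":0,"wz":0}]'
python3 -m handwheel '[{"dx":-0.2,"dy":0,"dz":0,"wx":0,"wy":0,"wz":0},{"dx":-0.4,"dy":0,"dz":0,"wx":0,"wy":0,"wz":0},{"dx":-0.6,"dy":0,"dz":0,"wx":0,"wy":0,"wz":0},{"dx":-0.8,"dy":0,"dz":0,"wx":0,"wy":0,"wz":0},{"dx":-1,"dy":0,"dz":0,"wx":0,"wy":0,"wz":0}]'
python3 -m handwheel '[{"dx":-0.1,"dy":0,"dz":0,"wx":0,"wy":0,"wz":0},{"dx":-0.2,"dy":0,"dz":0,"wx":0,"wy":0,"wz":0},{"dx":-0.3,"dy":0,"dz":0,"wx":0,"wy":0,"wz":0},{"dx":-0.4,"dy":0,"dz":0,"wx":0,"wy":0,"wz":0},{"dx":-0.5,"dy":0,"dz":0,"wx":0,"wy":0,"wz":0}]'
```

```text
time: 9.45
ee_pos: [0.4363, -0.0468, 0.0482]
orientation: [0.001, -3.135, -0.002]
ft_force: [0.3, 0.4, -1.0]
grip_width: 0.007
grip_force: 0.0
time: 9.95
ee_pos: [0.4479, -0.048, 0.0522]
orientation: [-0.0, 3.141, -0.0]
ft_force: [0.9, 0.6, 0.1]
grip_width: 0.008
grip_force: 0.0
time: 10.45
ee_pos: [0.4525, -0.0479, 0.0516]
orientation: [0.0, -3.142, -0.0]
ft_force: [-0.0, 0.5, -0.0]
grip_width: 0.004
grip_force: 0.0
```

```bash
for i in 1; do python3 -m handwheel '[{"dx":-0.1,"dy":0,"dz":0,"wx":0,"wy":0,"wz":0},{"dx":-0.2,"dy":0,"dz":0,"wx":0,"wy":0,"wz":0},{"dx":-0.3,"dy":0,"dz":0,"wx":0,"wy":0,"wz":0},{"dx":-0.4,"dy":0,"dz":0,"wx":0,"wy":0,"wz":0},{"dx":-0.5,"dy":0,"dz":0,"wx":0,"wy":0,"wz":0}]'; done
```

```text
time: 10.95
ee_pos: [0.4571, -0.0478, 0.0516]
orientation: [0.0, -3.14, -0.0]
ft_force: [-6.5, 0.6, 2.9]
grip_width: 0.002
grip_force: 2.9
```

```bash
python3 -m handwheel '[{"dx":-0.06,"dy":0,"dz":0,"wx":0,"wy":0,"wz":0},{"dx":-0.12,"dy":0,"dz":0,"wx":0,"wy":0,"wz":0},{"dx":-0.18,"dy":0,"dz":0,"wx":0,"wy":0,"wz":0},{"dx":-0.24,"dy":0,"dz":0,"wx":0,"wy":0,"wz":0},{"dx":-0.3,"dy":0,"dz":0,"wx":0,"wy":0,"wz":0}]'
```

```text
time: 11.45
ee_pos: [0.4583, -0.0477, 0.0515]
orientation: [0.0, -3.136, -0.001]
ft_force: [-14.5, 0.6, 8.5]
grip_width: 0.006
grip_force: 7.1
```

Only 1.2 mm of movement at 14.5 N, so it's binding, probably because the left end already leads. I'll ease off and go to the right knob.

```bash
python3 -m handwheel '[{"dx":0.5,"dy":0,"dz":0,"wx":0,"wy":0,"wz":0},{"dx":1.5,"dy":0,"dz":-1,"wx":0,"wy":0,"wz":0},{"dx":1.6,"dy":-3,"dz":-3,"wx":0,"wy":0,"wz":0},{"dx":1.6,"dy":-7,"dz":-3,"wx":0,"wy":0,"wz":0},{"dx":1.6,"dy":-11,"dz":-3,"wx":0,"wy":0,"wz":0}]'
python3 -m handwheel '[{"dx":0,"dy":-4,"dz":0,"wx":0,"wy":0,"wz":0},{"dx":0,"dy":-8,"dz":0,"wx":0,"wy":0,"wz":0},{"dx":0,"dy":-9.7,"dz":1,"wx":0,"wy":0,"wz":0},{"dx":0,"dy":-9.7,"dz":3,"wx":0,"wy":0,"wz":0},{"dx":0,"dy":-9.7,"dz":3,"wx":0,"wy":0,"wz":0}]'
python3 - <<'E'
from h import *
s=snapshot("top"); p,M,o=tool(); print(p.round(4),np.round(o["joint_pos"],2))
for n in ["knob_left","knob_right"]: print(n,[(np.round(d["point"],4),d["p"]) for d in finder.landmark_of(n,s)[:1]])
s=snapshot("scene")
cv2.imwrite("pics/s5.png",cv2.resize(s["img"][120:300,240:480],None,fx=3,fy=3,interpolation=cv2.INTER_CUBIC))
for n in ["knob_left","knob_right"]: print(n,[(np.round(d["point"],4),d["p"]) for d in finder.landmark_of(n,s)[:1]])
E
```

```text
time: 11.95
ee_pos: [0.4455, -0.1592, 0.0829]
orientation: [-0.003, 3.138, -0.002]
ft_force: [0.4, -0.7, -0.4]
grip_width: 0.01
grip_force: 0.0
time: 12.45
ee_pos: [0.443, -0.2539, 0.0481]
orientation: [-0.001, -3.138, -0.005]
ft_force: [0.1, 1.0, -0.4]
grip_width: 0.006
grip_force: 0.0
[ 0.4436 -0.2539  0.0496] [-0.59 -0.1   1.75  0.    1.49 -2.16]
knob_left [(array([ 0.4794, -0.0484,  0.0558]), 0.8)]
knob_right [(array([ 0.4726, -0.2553,  0.0551]), 0.71)]
knob_left [(array([ 0.4762, -0.0481,  0.0568]), 0.97)]
knob_right [(array([ 0.4655, -0.2547,  0.0541]), 0.69)]
```

View pics/s5.png

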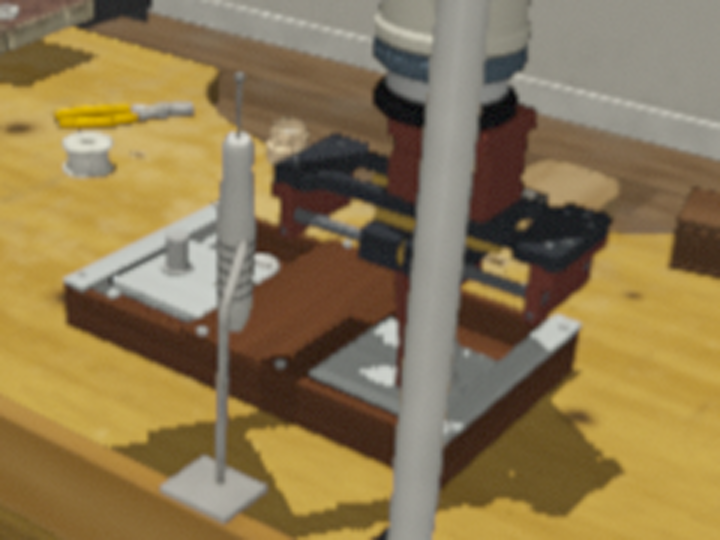

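The fingers (in the crop near (400,360), behind the post) are in front of the right knob. The left end leads by about 7 mm, so I'll push the right end.

```bash
python3 -m handwheel '[{"dx":-0.2,"dy":0,"dz":-0.1,"wx":0,"wy":0,"wz":0},{"dx":-0.4,"dy":0,"dz":-0.1,"wx":0,"wy":0,"wz":0},{"dx":-0.6,"dy":0,"dz":-0.1,"wx":0,"wy":0,"wz":0},{"dx":-0.7,"dy":0,"dz":-0.1,"wx":0,"wy":0,"wz":0},{"dx":-0.8,"dy":0,"dz":-0.1,"wx":0,"wy":0,"wz":0}]'
python3 -m handwheel '[{"dx":-0.1,"dy":0,"dz":0,"wx":0,"wy":0,"wz":0},{"dx":-0.2,"dy":0,"dz":0,"wx":0,"wy":0,"wz":0},{"dx":-0.3,"dy":0,"dz":0,"wx":0,"wy":0,"wz":0},{"dx":-0.4,"dy":0,"dz":0,"wx":0,"wy":0,"wz":0},{"dx":-0.5,"dy":0,"dz":0,"wx":0,"wy":0,"wz":0}]'
```

```text
time: 13.25
ee_pos: [0.4518, -0.2549, 0.0527]
orientation: [0.0, -3.139, -0.0]
ft_force: [-6.5, 0.5, 5.2]
grip_width: 0.007
grip_force: 3.4
time: 13.75
ee_pos: [0.4575, -0.255, 0.0527]
orientation: [0.0, -3.141, 0.0]
ft_force: [-2.9, -0.4, 3.6]
grip_width: 0.002
grip_force: 1.6
```

```bash
python3 -m handwheel '[{"dx":-0.1,"dy":0,"dz":0,"wx":0,"wy":0,"wz":0},{"dx":-0.2,"dy":0,"dz":0,"wx":0,"wy":0,"wz":0},{"dx":-0.3,"dy":0,"dz":0,"wx":0,"wy":0,"wz":0},{"dx":-0.4,"dy":0,"dz":0,"wx":0,"wy":0,"wz":0},{"dx":-0.4,"dy":0,"dz":0,"wx":0,"wy":0,"wz":0}]'
```

```text
time: 14.25
ee_pos: [0.4617, -0.2549, 0.0526]
orientation: [-0.0, 3.141, -0.0]
ft_force: [-2.1, -0.8, 2.7]
grip_width: 0.004
grip_force: 1.3
```

```bash
python3 -m handwheel '[{"dx":-0.1,"dy":0,"dz":0,"wx":0,"wy":0,"wz":0},{"dx":-0.2,"dy":0,"dz":0,"wx":0,"wy":0,"wz":0},{"dx":-0.3,"dy":0,"dz":0,"wx":0,"wy":0,"wz":0},{"dx":-0.3,"dy":0,"dz":0,"wx":0,"wy":0,"wz":0},{"dx":-0.3,"dy":0,"dz":0,"wx":0,"wy":0,"wz":0}]'
```

```text
time: 14.75
ee_pos: [0.4645, -0.2551, 0.0526]
orientation: [-0.0, 3.141, -0.001]
ft_force: [-2.7, -2.3, 1.8]
grip_width: 0.004
grip_force: 1.6
```

```bash
python3 -m handwheel '[{"dx":-0.1,"dy":0,"dz":0,"wx":0,"wy":0,"wz":0},{"dx":-0.2,"dy":0,"dz":0,"wx":0,"wy":0,"wz":0},{"dx":-0.2,"dy":0,"dz":0,"wx":0,"wy":0,"wz":0},{"dx":-0.2,"dy":0,"dz":0,"wx":0,"wy":0,"wz":0},{"dx":-0.2,"dy":0,"dz":0,"wx":0,"wy":0,"wz":0}]'
```

```text
time: 15.25
ee_pos: [0.4655, -0.2551, 0.0526]
orientation: [-0.0, -3.139, 0.0]
ft_force: [-6.7, -3.1, 3.5]
grip_width: 0.007
grip_force: 3.8
```

It binds at a 7 mm lead either way, so each push can gain about 14 mm. Switching to the left knob.

```bash
python3 -m handwheel '[{"dx":0.5,"dy":0,"dz":0,"wx":0,"wy":0,"wz":0},{"dx":1.5,"dy":0,"dz":-1,"wx":0,"wy":0,"wz":0},{"dx":1.8,"dy":3,"dz":-3,"wx":0,"wy":0,"wz":0},{"dx":1.8,"dy":7,"dz":-3,"wx":0,"wy":0,"wz":0},{"dx":1.8,"dy":11,"dz":-3,"wx":0,"wy":0,"wz":0}]'
python3 -m handwheel '[{"dx":0,"dy":4,"dz":0,"wx":0,"wy":0,"wz":0},{"dx":0,"dy":8,"dz":0,"wx":0,"wy":0,"wz":0},{"dx":0,"dy":9.7,"dz":1,"wx":0,"wy":0,"wz":0},{"dx":0,"dy":9.7,"dz":3,"wx":0,"wy":0,"wz":0},{"dx":0,"dy":9.7,"dz":3.1,"wx":0,"wy":0,"wz":0}]'
python3 -m handwheel '[{"dx":-0.2,"dy":0,"dz":0,"wx":0,"wy":0,"wz":0},{"dx":-0.4,"dy":0,"dz":0,"wx":0,"wy":0,"wz":0},{"dx":-0.6,"dy":0,"dz":0,"wx":0,"wy":0,"wz":0},{"dx":-0.8,"dy":0,"dz":0,"wx":0,"wy":0,"wz":0},{"dx":-0.9,"dy":0,"dz":0,"wx":0,"wy":0,"wz":0}]'
```

```text
time: 15.75
ee_pos: [0.4489, -0.1434, 0.0833]
orientation: [0.001, 3.139, 0.002]
ft_force: [0.9, 0.2, -0.6]
grip_width: 0.009
grip_force: 0.0
time: 16.25
ee_pos: [0.4471, -0.0462, 0.0491]
orientation: [0.004, -3.138, -0.003]
ft_force: [0.3, -0.4, -0.0]
grip_width: 0.003
grip_force: 0.0
time: 16.75
ee_pos: [0.4579, -0.0481, 0.0521]
orientation: [0.001, 3.141, -0.0]
ft_force: [0.0, -0.6, -0.4]
grip_width: 0.008
grip_force: 0.0
```

```bash
python3 -m handwheel '[{"dx":-0.1,"dy":0,"dz":0,"wx":0,"wy":0,"wz":0},{"dx":-0.2,"dy":0,"dz":0,"wx":0,"wy":0,"wz":0},{"dx":-0.3,"dy":0,"dz":0,"wx":0,"wy":0,"wz":0},{"dx":-0.4,"dy":0,"dz":0,"wx":0,"wy":0,"wz":0},{"dx":-0.5,"dy":0,"dz":0,"wx":0,"wy":0,"wz":0}]'
```

```text
time: 17.25
ee_pos: [0.4621, -0.0478, 0.0516]
orientation: [0.0, -3.141, -0.0]
ft_force: [-2.6, 0.7, 1.6]
grip_width: 0.003
grip_force: 1.5
```

```bash
python3 -m handwheel '[{"dx":-0.15,"dy":0,"dz":0,"wx":0,"wy":0,"wz":0},{"dx":-0.3,"dy":0,"dz":0,"wx":0,"wy":0,"wz":0},{"dx":-0.45,"dy":0,"dz":0,"wx":0,"wy":0,"wz":0},{"dx":-0.6,"dy":0,"dz":0,"wx":0,"wy":0,"wz":0},{"dx":-0.7,"dy":0,"dz":0,"wx":0,"wy":0,"wz":0}]'
```

```text
time: 17.75
ee_pos: [0.4696, -0.0478, 0.0516]
orientation: [-0.0, 3.142, 0.0]
ft_force: [-3.6, 0.0, 1.7]
grip_width: 0.005
grip_force: 1.5
```

```bash
python3 -m handwheel '[{"dx":-0.1,"dy":0,"dz":0,"wx":0,"wy":0,"wz":0},{"dx":-0.2,"dy":0,"dz":0,"wx":0,"wy":0,"wz":0},{"dx":-0.3,"dy":0,"dz":0,"wx":0,"wy":0,"wz":0},{"dx":-0.3,"dy":0,"dz":0,"wx":0,"wy":0,"wz":0},{"dx":-0.3,"dy":0,"dz":0,"wx":0,"wy":0,"wz":0}]'
```

```text
time: 18.25
ee_pos: [0.4723, -0.0476, 0.0516]
orientation: [0.001, -3.141, -0.001]
ft_force: [-3.8, 2.2, 1.9]
grip_width: 0.01
grip_force: 2.1
```

```bash
python3 -m handwheel '[{"dx":0.5,"dy":0,"dz":0,"wx":0,"wy":0,"wz":0},{"dx":1.5,"dy":0,"dz":-1,"wx":0,"wy":0,"wz":0},{"dx":1.8,"dy":-3,"dz":-3,"wx":0,"wy":0,"wz":0},{"dx":1.8,"dy":-7,"dz":-3,"wx":0,"wy":0,"wz":0},{"dx":1.8,"dy":-11,"dz":-3,"wx":0,"wy":0,"wz":0}]'
python3 -m handwheel '[{"dx":0,"dy":-4,"dz":0,"wx":0,"wy":0,"wz":0},{"dx":0,"dy":-8,"dz":0,"wx":0,"wy":0,"wz":0},{"dx":0,"dy":-9.7,"dz":1,"wx":0,"wy":0,"wz":0},{"dx":0,"dy":-9.7,"dz":3,"wx":0,"wy":0,"wz":0},{"dx":0,"dy":-9.7,"dz":2.9,"wx":0,"wy":0,"wz":0}]'
python3 -m handwheel '[{"dx":-0.2,"dy":0,"dz":0,"wx":0,"wy":0,"wz":0},{"dx":-0.4,"dy":0,"dz":0,"wx":0,"wy":0,"wz":0},{"dx":-0.6,"dy":0,"dz":0,"wx":0,"wy":0,"wz":0},{"dx":-0.8,"dy":0,"dz":0,"wx":0,"wy":0,"wz":0},{"dx":-0.9,"dy":0,"dz":0,"wx":0,"wy":0,"wz":0}]'
```

```text
time: 18.75
ee_pos: [0.4552, -0.1595, 0.0829]
orientation: [-0.002, 3.138, -0.003]
ft_force: [1.1, 0.1, 0.0]
grip_width: 0.007
grip_force: 0.0
time: 19.25
ee_pos: [0.4527, -0.254, 0.0489]
orientation: [-0.002, -3.137, -0.005]
ft_force: [-1.0, -0.5, -0.4]
grip_width: 0.004
grip_force: 0.0
time: 19.75
ee_pos: [0.464, -0.2547, 0.0532]
orientation: [-0.001, 3.141, -0.001]
ft_force: [-0.6, 0.2, 0.6]
grip_width: 0.005
grip_force: 0.0
```

```bash
python3 -m handwheel '[{"dx":-0.15,"dy":0,"dz":0,"wx":0,"wy":0,"wz":0},{"dx":-0.3,"dy":0,"dz":0,"wx":0,"wy":0,"wz":0},{"dx":-0.45,"dy":0,"dz":0,"wx":0,"wy":0,"wz":0},{"dx":-0.6,"dy":0,"dz":0,"wx":0,"wy":0,"wz":0},{"dx":-0.7,"dy":0,"dz":0,"wx":0,"wy":0,"wz":0}]'
```

```text
time: 20.25
ee_pos: [0.4703, -0.255, 0.0526]
orientation: [0.0, -3.141, 0.0]
ft_force: [-3.7, -0.1, 1.6]
grip_width: 0.005
grip_force: 1.5
```

```bash
python3 -m handwheel '[{"dx":-0.15,"dy":0,"dz":0,"wx":0,"wy":0,"wz":0},{"dx":-0.3,"dy":0,"dz":0,"wx":0,"wy":0,"wz":0},{"dx":-0.45,"dy":0,"dz":0,"wx":0,"wy":0,"wz":0},{"dx":-0.6,"dy":0,"dz":0,"wx":0,"wy":0,"wz":0},{"dx":-0.7,"dy":0,"dz":0,"wx":0,"wy":0,"wz":0}]'
```

```text
time: 20.75
ee_pos: [0.4776, -0.255, 0.0527]
orientation: [0.0, -3.142, 0.001]
ft_force: [-2.0, -1.0, 2.1]
grip_width: 0.006
grip_force: 1.6
```

```bash
python3 -m handwheel '[{"dx":-0.1,"dy":0,"dz":0,"wx":0,"wy":0,"wz":0},{"dx":-0.2,"dy":0,"dz":0,"wx":0,"wy":0,"wz":0},{"dx":-0.2,"dy":0,"dz":0,"wx":0,"wy":0,"wz":0},{"dx":-0.2,"dy":0,"dz":0,"wx":0,"wy":0,"wz":0},{"dx":-0.2,"dy":0,"dz":0,"wx":0,"wy":0,"wz":0}]'
```

```text
time: 21.25
ee_pos: [0.4792, -0.2551, 0.0527]
orientation: [-0.0, -3.141, 0.001]
ft_force: [-4.6, -1.8, 2.1]
grip_width: 0.009
grip_force: 2.5
```

```bash
python3 -m handwheel '[{"dx":0.5,"dy":0,"dz":0,"wx":0,"wy":0,"wz":0},{"dx":1.5,"dy":0,"dz":-1,"wx":0,"wy":0,"wz":0},{"dx":1.8,"dy":3,"dz":-3,"wx":0,"wy":0,"wz":0},{"dx":1.8,"dy":7,"dz":-3,"wx":0,"wy":0,"wz":0},{"dx":1.8,"dy":11,"dz":-3,"wx":0,"wy":0,"wz":0}]'
python3 -m handwheel '[{"dx":0,"dy":4,"dz":0,"wx":0,"wy":0,"wz":0},{"dx":0,"dy":8,"dz":0,"wx":0,"wy":0,"wz":0},{"dx":0,"dy":9.7,"dz":1,"wx":0,"wy":0,"wz":0},{"dx":0,"dy":9.7,"dz":3,"wx":0,"wy":0,"wz":0},{"dx":0,"dy":9.7,"dz":3.1,"wx":0,"wy":0,"wz":0}]'
python3 -m handwheel '[{"dx":-0.2,"dy":0,"dz":0,"wx":0,"wy":0,"wz":0},{"dx":-0.4,"dy":0,"dz":0,"wx":0,"wy":0,"wz":0},{"dx":-0.6,"dy":0,"dz":0,"wx":0,"wy":0,"wz":0},{"dx":-0.8,"dy":0,"dz":0,"wx":0,"wy":0,"wz":0},{"dx":-0.9,"dy":0,"dz":0,"wx":0,"wy":0,"wz":0}]'
python3 -m handwheel '[{"dx":-0.2,"dy":0,"dz":0,"wx":0,"wy":0,"wz":0},{"dx":-0.4,"dy":0,"dz":0,"wx":0,"wy":0,"wz":0},{"dx":-0.5,"dy":0,"dz":0,"wx":0,"wy":0,"wz":0},{"dx":-0.6,"dy":0,"dz":0,"wx":0,"wy":0,"wz":0},{"dx":-0.7,"dy":0,"dz":0,"wx":0,"wy":0,"wz":0}]'
```

```text
time: 21.75
ee_pos: [0.462, -0.1437, 0.0835]
orientation: [0.001, 3.138, 0.001]
ft_force: [1.3, 0.2, -0.0]
grip_width: 0.002
grip_force: 0.0
time: 22.25
ee_pos: [0.4602, -0.0465, 0.0492]
orientation: [0.003, -3.139, -0.002]
ft_force: [-0.1, 0.4, -0.0]
grip_width: 0.004
grip_force: 0.0
time: 22.75
ee_pos: [0.4709, -0.0481, 0.052]
orientation: [0.0, 3.141, -0.0]
ft_force: [-1.0, -0.2, 0.3]
grip_width: 0.008
grip_force: 0.0
time: 23.25
ee_pos: [0.4773, -0.0478, 0.0516]
orientation: [0.0, -3.141, -0.0]
ft_force: [-3.3, 0.1, 2.7]
grip_width: 0.009
grip_force: 1.6
```

```bash
python3 -m handwheel '[{"dx":-0.15,"dy":0,"dz":0,"wx":0,"wy":0,"wz":0},{"dx":-0.3,"dy":0,"dz":0,"wx":0,"wy":0,"wz":0},{"dx":-0.45,"dy":0,"dz":0,"wx":0,"wy":0,"wz":0},{"dx":-0.6,"dy":0,"dz":0,"wx":0,"wy":0,"wz":0},{"dx":-0.6,"dy":0,"dz":0,"wx":0,"wy":0,"wz":0}]'
```

```text
time: 23.75
ee_pos: [0.4837, -0.0478, 0.0516]
orientation: [-0.0, 3.141, 0.0]
ft_force: [-1.5, 0.3, 1.6]
grip_width: 0.006
grip_force: 0.9
```

Two more mm, then right. The right bind limit is about .493.

```bash
python3 -m handwheel '[{"dx":-0.1,"dy":0,"dz":0,"wx":0,"wy":0,"wz":0},{"dx":-0.2,"dy":0,"dz":0,"wx":0,"wy":0,"wz":0},{"dx":-0.2,"dy":0,"dz":0,"wx":0,"wy":0,"wz":0},{"dx":-0.2,"dy":0,"dz":0,"wx":0,"wy":0,"wz":0},{"dx":-0.2,"dy":0,"dz":0,"wx":0,"wy":0,"wz":0}]'
python3 -m handwheel '[{"dx":0.5,"dy":0,"dz":0,"wx":0,"wy":0,"wz":0},{"dx":1.5,"dy":0,"dz":-1,"wx":0,"wy":0,"wz":0},{"dx":1.8,"dy":-3,"dz":-3,"wx":0,"wy":0,"wz":0},{"dx":1.8,"dy":-7,"dz":-3,"wx":0,"wy":0,"wz":0},{"dx":1.8,"dy":-11,"dz":-3,"wx":0,"wy":0,"wz":0}]'
python3 -m handwheel '[{"dx":0,"dy":-4,"dz":0,"wx":0,"wy":0,"wz":0},{"dx":0,"dy":-8,"dz":0,"wx":0,"wy":0,"wz":0},{"dx":0,"dy":-9.7,"dz":1,"wx":0,"wy":0,"wz":0},{"dx":0,"dy":-9.7,"dz":3,"wx":0,"wy":0,"wz":0},{"dx":0,"dy":-9.7,"dz":2.9,"wx":0,"wy":0,"wz":0}]'
python3 -m handwheel '[{"dx":-0.2,"dy":0,"dz":0,"wx":0,"wy":0,"wz":0},{"dx":-0.4,"dy":0,"dz":0,"wx":0,"wy":0,"wz":0},{"dx":-0.6,"dy":0,"dz":0,"wx":0,"wy":0,"wz":0},{"dx":-0.8,"dy":0,"dz":0,"wx":0,"wy":0,"wz":0},{"dx":-0.9,"dy":0,"dz":0,"wx":0,"wy":0,"wz":0}]'
python3 -m handwheel '[{"dx":-0.2,"dy":0,"dz":0,"wx":0,"wy":0,"wz":0},{"dx":-0.4,"dy":0,"dz":0,"wx":0,"wy":0,"wz":0},{"dx":-0.5,"dy":0,"dz":0,"wx":0,"wy":0,"wz":0},{"dx":-0.6,"dy":0,"dz":0,"wx":0,"wy":0,"wz":0},{"dx":-0.7,"dy":0,"dz":0,"wx":0,"wy":0,"wz":0}]'
```

```text
time: 24.25
ee_pos: [0.4855, -0.0477, 0.0516]
orientation: [-0.0, 3.141, 0.0]
ft_force: [-3.2, 1.7, 1.2]
grip_width: 0.007
grip_force: 1.2
time: 24.75
ee_pos: [0.468, -0.1593, 0.0829]
orientation: [-0.002, 3.138, -0.003]
ft_force: [-0.9, -0.2, -1.1]
grip_width: 0.006
grip_force: 0.0
time: 25.25
ee_pos: [0.4656, -0.2539, 0.0488]
orientation: [-0.001, -3.137, -0.005]
ft_force: [0.2, -0.3, -1.2]
grip_width: 0.004
grip_force: 0.0
time: 25.75
ee_pos: [0.477, -0.2547, 0.0531]
orientation: [-0.001, 3.141, -0.001]
ft_force: [0.2, -0.3, 0.1]
grip_width: 0.005
grip_force: 0.0
time: 26.25
ee_pos: [0.4833, -0.255, 0.0527]
orientation: [-0.0, -3.141, 0.0]
ft_force: [-3.2, 0.2, 2.5]
grip_width: 0.007
grip_force: 1.5
```

```bash
python3 -m handwheel '[{"dx":-0.15,"dy":0,"dz":0,"wx":0,"wy":0,"wz":0},{"dx":-0.3,"dy":0,"dz":0,"wx":0,"wy":0,"wz":0},{"dx":-0.45,"dy":0,"dz":0,"wx":0,"wy":0,"wz":0},{"dx":-0.6,"dy":0,"dz":0,"wx":0,"wy":0,"wz":0},{"dx":-0.6,"dy":0,"dz":0,"wx":0,"wy":0,"wz":0}]'
```

```text
time: 26.75
ee_pos: [0.4897, -0.2549, 0.0527]
orientation: [-0.0, 3.141, -0.0]
ft_force: [-2.0, -0.2, 2.4]
grip_width: 0.006
grip_force: 1.0
```

```bash
python3 -m handwheel '[{"dx":-0.1,"dy":0,"dz":0,"wx":0,"wy":0,"wz":0},{"dx":-0.2,"dy":0,"dz":0,"wx":0,"wy":0,"wz":0},{"dx":-0.2,"dy":0,"dz":0,"wx":0,"wy":0,"wz":0},{"dx":-0.2,"dy":0,"dz":0,"wx":0,"wy":0,"wz":0},{"dx":-0.2,"dy":0,"dz":0,"wx":0,"wy":0,"wz":0}]'
python3 -m handwheel '[{"dx":0.5,"dy":0,"dz":0,"wx":0,"wy":0,"wz":0},{"dx":1.5,"dy":0,"dz":-1,"wx":0,"wy":0,"wz":0},{"dx":1.8,"dy":3,"dz":-3,"wx":0,"wy":0,"wz":0},{"dx":1.8,"dy":7,"dz":-3,"wx":0,"wy":0,"wz":0},{"dx":1.8,"dy":11,"dz":-3,"wx":0,"wy":0,"wz":0}]'
python3 -m handwheel '[{"dx":0,"dy":4,"dz":0,"wx":0,"wy":0,"wz":0},{"dx":0,"dy":8,"dz":0,"wx":0,"wy":0,"wz":0},{"dx":0,"dy":9.7,"dz":1,"wx":0,"wy":0,"wz":0},{"dx":0,"dy":9.7,"dz":3,"wx":0,"wy":0,"wz":0},{"dx":0,"dy":9.7,"dz":3.1,"wx":0,"wy":0,"wz":0}]'
python3 -m handwheel '[{"dx":-0.2,"dy":0,"dz":0,"wx":0,"wy":0,"wz":0},{"dx":-0.4,"dy":0,"dz":0,"wx":0,"wy":0,"wz":0},{"dx":-0.6,"dy":0,"dz":0,"wx":0,"wy":0,"wz":0},{"dx":-0.8,"dy":0,"dz":0,"wx":0,"wy":0,"wz":0},{"dx":-0.9,"dy":0,"dz":0,"wx":0,"wy":0,"wz":0}]'
python3 -m handwheel '[{"dx":-0.2,"dy":0,"dz":0,"wx":0,"wy":0,"wz":0},{"dx":-0.4,"dy":0,"dz":0,"wx":0,"wy":0,"wz":0},{"dx":-0.5,"dy":0,"dz":0,"wx":0,"wy":0,"wz":0},{"dx":-0.6,"dy":0,"dz":0,"wx":0,"wy":0,"wz":0},{"dx":-0.7,"dy":0,"dz":0,"wx":0,"wy":0,"wz":0}]'
```

```text
time: 27.25
ee_pos: [0.4916, -0.255, 0.0527]
orientation: [-0.0, 3.141, -0.001]
ft_force: [-1.6, -1.3, 2.2]
grip_width: 0.011
grip_force: 1.3
time: 27.75
ee_pos: [0.4737, -0.1437, 0.0834]
orientation: [0.002, 3.139, 0.001]
ft_force: [0.7, 1.0, -0.4]
grip_width: 0.002
grip_force: 0.0
time: 28.25
ee_pos: [0.4719, -0.0465, 0.0491]
orientation: [0.003, -3.138, -0.002]
ft_force: [0.1, 0.9, -0.7]
grip_width: 0.003
grip_force: 0.0
time: 28.75
ee_pos: [0.4829, -0.0481, 0.0521]
orientation: [0.0, 3.141, -0.0]
ft_force: [0.4, 0.1, -0.0]
grip_width: 0.005
grip_force: 0.0
time: 29.25
ee_pos: [0.4892, -0.0478, 0.0516]
orientation: [0.0, -3.141, -0.0]
ft_force: [-3.7, -0.3, 1.2]
grip_width: 0.004
grip_force: 1.5
```

```bash
python3 -m handwheel '[{"dx":-0.15,"dy":0,"dz":0,"wx":0,"wy":0,"wz":0},{"dx":-0.3,"dy":0,"dz":0,"wx":0,"wy":0,"wz":0},{"dx":-0.45,"dy":0,"dz":0,"wx":0,"wy":0,"wz":0},{"dx":-0.6,"dy":0,"dz":0,"wx":0,"wy":0,"wz":0},{"dx":-0.6,"dy":0,"dz":0,"wx":0,"wy":0,"wz":0}]'
```

```text
time: 29.75
ee_pos: [0.4957, -0.0478, 0.0516]
orientation: [-0.0, 3.141, 0.0]
ft_force: [-2.0, -0.4, 1.5]
grip_width: 0.004
grip_force: 0.9
```

```bash
python3 -m handwheel '[{"dx":-0.1,"dy":0,"dz":0,"wx":0,"wy":0,"wz":0},{"dx":-0.2,"dy":0,"dz":0,"wx":0,"wy":0,"wz":0},{"dx":-0.2,"dy":0,"dz":0,"wx":0,"wy":0,"wz":0},{"dx":-0.2,"dy":0,"dz":0,"wx":0,"wy":0,"wz":0},{"dx":-0.2,"dy":0,"dz":0,"wx":0,"wy":0,"wz":0}]'
python3 -m handwheel '[{"dx":0.5,"dy":0,"dz":0,"wx":0,"wy":0,"wz":0},{"dx":1.5,"dy":0,"dz":-1,"wx":0,"wy":0,"wz":0},{"dx":1.8,"dy":-3,"dz":-3,"wx":0,"wy":0,"wz":0},{"dx":1.8,"dy":-7,"dz":-3,"wx":0,"wy":0,"wz":0},{"dx":1.8,"dy":-11,"dz":-3,"wx":0,"wy":0,"wz":0}]'
python3 -m handwheel '[{"dx":0,"dy":-4,"dz":0,"wx":0,"wy":0,"wz":0},{"dx":0,"dy":-8,"dz":0,"wx":0,"wy":0,"wz":0},{"dx":0,"dy":-9.7,"dz":1,"wx":0,"wy":0,"wz":0},{"dx":0,"dy":-9.7,"dz":3,"wx":0,"wy":0,"wz":0},{"dx":0,"dy":-9.7,"dz":2.9,"wx":0,"wy":0,"wz":0}]'
python3 -m handwheel '[{"dx":-0.2,"dy":0,"dz":0,"wx":0,"wy":0,"wz":0},{"dx":-0.4,"dy":0,"dz":0,"wx":0,"wy":0,"wz":0},{"dx":-0.6,"dy":0,"dz":0,"wx":0,"wy":0,"wz":0},{"dx":-0.8,"dy":0,"dz":0,"wx":0,"wy":0,"wz":0},{"dx":-0.9,"dy":0,"dz":0,"wx":0,"wy":0,"wz":0}]'
python3 -m handwheel '[{"dx":-0.2,"dy":0,"dz":0,"wx":0,"wy":0,"wz":0},{"dx":-0.4,"dy":0,"dz":0,"wx":0,"wy":0,"wz":0},{"dx":-0.5,"dy":0,"dz":0,"wx":0,"wy":0,"wz":0},{"dx":-0.6,"dy":0,"dz":0,"wx":0,"wy":0,"wz":0},{"dx":-0.7,"dy":0,"dz":0,"wx":0,"wy":0,"wz":0}]'
```

```text
time: 30.25
ee_pos: [0.4975, -0.0477, 0.0516]
orientation: [-0.0, 3.141, 0.0]
ft_force: [-2.1, 1.0, 1.5]
grip_width: 0.004
grip_force: 1.1
time: 30.75
ee_pos: [0.48, -0.1592, 0.0829]
orientation: [-0.002, 3.138, -0.002]
ft_force: [0.2, -0.5, -0.2]
grip_width: 0.003
grip_force: 0.0
time: 31.25
ee_pos: [0.4776, -0.2539, 0.0488]
orientation: [-0.001, -3.137, -0.005]
ft_force: [-0.9, -0.1, -0.0]
grip_width: 0.011
grip_force: 0.0
time: 31.75
ee_pos: [0.489, -0.2547, 0.0531]
orientation: [-0.001, 3.141, -0.001]
ft_force: [0.1, 0.5, -1.1]
grip_width: 0.006
grip_force: 0.0
time: 32.25
ee_pos: [0.4953, -0.2549, 0.0527]
orientation: [0.0, -3.141, 0.0]
ft_force: [-3.2, 0.6, 1.4]
grip_width: 0.005
grip_force: 1.5
```

```bash
python3 -m handwheel '[{"dx":-0.15,"dy":0,"dz":0,"wx":0,"wy":0,"wz":0},{"dx":-0.3,"dy":0,"dz":0,"wx":0,"wy":0,"wz":0},{"dx":-0.45,"dy":0,"dz":0,"wx":0,"wy":0,"wz":0},{"dx":-0.6,"dy":0,"dz":0,"wx":0,"wy":0,"wz":0},{"dx":-0.6,"dy":0,"dz":0,"wx":0,"wy":0,"wz":0}]'
```

```text
time: 32.75
ee_pos: [0.5018, -0.2549, 0.0527]
orientation: [-0.001, 3.141, -0.0]
ft_force: [-1.5, -0.2, 0.8]
grip_width: 0.008
grip_force: 1.0
```

```bash
python3 -m handwheel '[{"dx":-0.1,"dy":0,"dz":0,"wx":0,"wy":0,"wz":0},{"dx":-0.2,"dy":0,"dz":0,"wx":0,"wy":0,"wz":0},{"dx":-0.2,"dy":0,"dz":0,"wx":0,"wy":0,"wz":0},{"dx":-0.2,"dy":0,"dz":0,"wx":0,"wy":0,"wz":0},{"dx":-0.2,"dy":0,"dz":0,"wx":0,"wy":0,"wz":0}]'
python3 -m handwheel '[{"dx":0.5,"dy":0,"dz":0,"wx":0,"wy":0,"wz":0},{"dx":1.5,"dy":0,"dz":-1,"wx":0,"wy":0,"wz":0},{"dx":1.8,"dy":3,"dz":-3,"wx":0,"wy":0,"wz":0},{"dx":1.8,"dy":7,"dz":-3,"wx":0,"wy":0,"wz":0},{"dx":1.8,"dy":11,"dz":-3,"wx":0,"wy":0,"wz":0}]'
python3 -m handwheel '[{"dx":0,"dy":4,"dz":0,"wx":0,"wy":0,"wz":0},{"dx":0,"dy":8,"dz":0,"wx":0,"wy":0,"wz":0},{"dx":0,"dy":9.7,"dz":1,"wx":0,"wy":0,"wz":0},{"dx":0,"dy":9.7,"dz":3,"wx":0,"wy":0,"wz":0},{"dx":0,"dy":9.7,"dz":3.1,"wx":0,"wy":0,"wz":0}]'
python3 -m handwheel '[{"dx":-0.2,"dy":0,"dz":0,"wx":0,"wy":0,"wz":0},{"dx":-0.4,"dy":0,"dz":0,"wx":0,"wy":0,"wz":0},{"dx":-0.6,"dy":0,"dz":0,"wx":0,"wy":0,"wz":0},{"dx":-0.8,"dy":0,"dz":0,"wx":0,"wy":0,"wz":0},{"dx":-0.9,"dy":0,"dz":0,"wx":0,"wy":0,"wz":0}]'
python3 -m handwheel '[{"dx":-0.2,"dy":0,"dz":0,"wx":0,"wy":0,"wz":0},{"dx":-0.4,"dy":0,"dz":0,"wx":0,"wy":0,"wz":0},{"dx":-0.5,"dy":0,"dz":0,"wx":0,"wy":0,"wz":0},{"dx":-0.6,"dy":0,"dz":0,"wx":0,"wy":0,"wz":0},{"dx":-0.7,"dy":0,"dz":0,"wx":0,"wy":0,"wz":0}]'
```

```text
time: 33.25
ee_pos: [0.5035, -0.255, 0.0526]
orientation: [-0.0, 3.141, -0.0]
ft_force: [-1.9, -1.4, 0.9]
grip_width: 0.004
grip_force: 1.2
time: 33.75
ee_pos: [0.4857, -0.1438, 0.0834]
orientation: [0.002, 3.139, 0.0]
ft_force: [0.0, 0.4, -0.5]
grip_width: 0.003
grip_force: 0.0
time: 34.25
ee_pos: [0.4839, -0.0466, 0.0491]
orientation: [0.003, -3.138, -0.002]
ft_force: [-0.4, -0.4, -0.6]
grip_width: 0.005
grip_force: 0.0
time: 34.75
ee_pos: [0.4949, -0.0481, 0.0521]
orientation: [0.0, 3.141, -0.0]
ft_force: [0.2, -0.9, -0.0]
grip_width: 0.003
grip_force: 0.0
time: 35.25
ee_pos: [0.5012, -0.0478, 0.0516]
orientation: [0.0, -3.141, -0.0]
ft_force: [-2.8, 0.9, 1.5]
grip_width: 0.004
grip_force: 1.5
```

```bash
python3 -m handwheel '[{"dx":-0.1,"dy":0,"dz":0,"wx":0,"wy":0,"wz":0},{"dx":-0.2,"dy":0,"dz":0,"wx":0,"wy":0,"wz":0},{"dx":-0.3,"dy":0,"dz":0,"wx":0,"wy":0,"wz":0},{"dx":-0.3,"dy":0,"dz":0,"wx":0,"wy":0,"wz":0},{"dx":-0.3,"dy":0,"dz":0,"wx":0,"wy":0,"wz":0}]'
```

```text
time: 35.75
ee_pos: [0.5046, -0.0478, 0.0516]
orientation: [-0.0, 3.141, 0.0]
ft_force: [-2.5, 0.6, 1.9]
grip_width: 0.006
grip_force: 1.0
```

```bash
python3 -m handwheel '[{"dx":-0.1,"dy":0,"dz":0,"wx":0,"wy":0,"wz":0},{"dx":-0.2,"dy":0,"dz":0,"wx":0,"wy":0,"wz":0},{"dx":-0.3,"dy":0,"dz":0,"wx":0,"wy":0,"wz":0},{"dx":-0.3,"dy":0,"dz":0,"wx":0,"wy":0,"wz":0},{"dx":-0.3,"dy":0,"dz":0,"wx":0,"wy":0,"wz":0}]'
```

```text
time: 36.25
ee_pos: [0.5076, -0.0478, 0.0516]
orientation: [-0.0, 3.141, -0.0]
ft_force: [-2.1, 0.2, 1.9]
grip_width: 0.005
grip_force: 1.0
```

```bash
python3 -m handwheel '[{"dx":-0.06,"dy":0,"dz":0,"wx":0,"wy":0,"wz":0},{"dx":-0.12,"dy":0,"dz":0,"wx":0,"wy":0,"wz":0},{"dx":-0.2,"dy":0,"dz":0,"wx":0,"wy":0,"wz":0},{"dx":-0.2,"dy":0,"dz":0,"wx":0,"wy":0,"wz":0},{"dx":-0.2,"dy":0,"dz":0,"wx":0,"wy":0,"wz":0}]'
```

```text
time: 36.75
ee_pos: [0.5095, -0.0477, 0.0516]
orientation: [-0.0, 3.141, 0.0]
ft_force: [-2.7, 1.1, 1.7]
grip_width: 0.008
grip_force: 1.3
```

Now right, from about .5035 towards home.

```bash
python3 -m handwheel '[{"dx":0.5,"dy":0,"dz":0,"wx":0,"wy":0,"wz":0},{"dx":1.5,"dy":0,"dz":-1,"wx":0,"wy":0,"wz":0},{"dx":1.8,"dy":-3,"dz":-3,"wx":0,"wy":0,"wz":0},{"dx":1.8,"dy":-7,"dz":-3,"wx":0,"wy":0,"wz":0},{"dx":1.8,"dy":-11,"dz":-3,"wx":0,"wy":0,"wz":0}]'
python3 -m handwheel '[{"dx":0,"dy":-4,"dz":0,"wx":0,"wy":0,"wz":0},{"dx":0,"dy":-8,"dz":0,"wx":0,"wy":0,"wz":0},{"dx":0,"dy":-9.7,"dz":1,"wx":0,"wy":0,"wz":0},{"dx":0,"dy":-9.7,"dz":3,"wx":0,"wy":0,"wz":0},{"dx":0,"dy":-9.7,"dz":2.9,"wx":0,"wy":0,"wz":0}]'
python3 -m handwheel '[{"dx":-0.2,"dy":0,"dz":0,"wx":0,"wy":0,"wz":0},{"dx":-0.4,"dy":0,"dz":0,"wx":0,"wy":0,"wz":0},{"dx":-0.6,"dy":0,"dz":0,"wx":0,"wy":0,"wz":0},{"dx":-0.8,"dy":0,"dz":0,"wx":0,"wy":0,"wz":0},{"dx":-0.9,"dy":0,"dz":0,"wx":0,"wy":0,"wz":0}]'
python3 -m handwheel '[{"dx":-0.2,"dy":0,"dz":0,"wx":0,"wy":0,"wz":0},{"dx":-0.4,"dy":0,"dz":0,"wx":0,"wy":0,"wz":0},{"dx":-0.5,"dy":0,"dz":0,"wx":0,"wy":0,"wz":0},{"dx":-0.6,"dy":0,"dz":0,"wx":0,"wy":0,"wz":0},{"dx":-0.7,"dy":0,"dz":0,"wx":0,"wy":0,"wz":0}]'
```

```text
time: 37.25
ee_pos: [0.492, -0.1591, 0.0828]
orientation: [-0.002, 3.138, -0.002]
ft_force: [0.2, 1.0, -0.1]
grip_width: 0.01
grip_force: 0.0
time: 37.75
ee_pos: [0.4897, -0.2539, 0.0488]
orientation: [-0.001, -3.137, -0.005]
ft_force: [-0.2, 0.8, -0.6]
grip_width: 0.008
grip_force: 0.0
time: 38.25
ee_pos: [0.501, -0.2547, 0.0532]
orientation: [-0.001, 3.141, -0.001]
ft_force: [0.1, 0.1, 0.2]
grip_width: 0.004
grip_force: 0.0
time: 38.75
ee_pos: [0.5073, -0.255, 0.0527]
orientation: [0.0, -3.141, 0.0]
ft_force: [-2.3, -0.0, 2.1]
grip_width: 0.004
grip_force: 1.5
```

```bash
python3 -m handwheel '[{"dx":-0.1,"dy":0,"dz":0,"wx":0,"wy":0,"wz":0},{"dx":-0.2,"dy":0,"dz":0,"wx":0,"wy":0,"wz":0},{"dx":-0.3,"dy":0,"dz":0,"wx":0,"wy":0,"wz":0},{"dx":-0.3,"dy":0,"dz":0,"wx":0,"wy":0,"wz":0},{"dx":-0.3,"dy":0,"dz":0,"wx":0,"wy":0,"wz":0}]'
```

```text
time: 39.25
ee_pos: [0.5103, -0.2549, 0.0527]
orientation: [0.0, -3.141, 0.0]
ft_force: [-4.4, -0.1, 2.8]
grip_width: 0.002
grip_force: 2.2
```

```bash
python3 -m handwheel '[{"dx":-0.08,"dy":0,"dz":0,"wx":0,"wy":0,"wz":0},{"dx":-0.16,"dy":0,"dz":0,"wx":0,"wy":0,"wz":0},{"dx":-0.2,"dy":0,"dz":0,"wx":0,"wy":0,"wz":0},{"dx":-0.2,"dy":0,"dz":0,"wx":0,"wy":0,"wz":0},{"dx":-0.2,"dy":0,"dz":0,"wx":0,"wy":0,"wz":0}]'
```

```text
time: 39.75
ee_pos: [0.5106, -0.255, 0.0526]
orientation: [-0.001, -3.137, -0.001]
ft_force: [-11.9, 0.7, 6.1]
grip_width: 0.006
grip_force: 5.8
```

The right end stopped firm at .5106 with only a 1 mm lead, so that is the end board. Finishing the left end gently.

```bash
python3 -m handwheel '[{"dx":0.5,"dy":0,"dz":0,"wx":0,"wy":0,"wz":0},{"dx":1.5,"dy":0,"dz":-1,"wx":0,"wy":0,"wz":0},{"dx":1.6,"dy":3,"dz":-3,"wx":0,"wy":0,"wz":0},{"dx":1.6,"dy":7,"dz":-3,"wx":0,"wy":0,"wz":0},{"dx":1.6,"dy":11,"dz":-3,"wx":0,"wy":0,"wz":0}]'
python3 -m handwheel '[{"dx":0,"dy":4,"dz":0,"wx":0,"wy":0,"wz":0},{"dx":0,"dy":8,"dz":0,"wx":0,"wy":0,"wz":0},{"dx":0,"dy":9.7,"dz":1,"wx":0,"wy":0,"wz":0},{"dx":0,"dy":9.7,"dz":3,"wx":0,"wy":0,"wz":0},{"dx":0,"dy":9.7,"dz":3.1,"wx":0,"wy":0,"wz":0}]'
python3 -m handwheel '[{"dx":-0.2,"dy":0,"dz":0,"wx":0,"wy":0,"wz":0},{"dx":-0.4,"dy":0,"dz":0,"wx":0,"wy":0,"wz":0},{"dx":-0.6,"dy":0,"dz":0,"wx":0,"wy":0,"wz":0},{"dx":-0.7,"dy":0,"dz":0,"wx":0,"wy":0,"wz":0},{"dx":-0.8,"dy":0,"dz":0,"wx":0,"wy":0,"wz":0}]'
python3 -m handwheel '[{"dx":-0.1,"dy":0,"dz":0,"wx":0,"wy":0,"wz":0},{"dx":-0.2,"dy":0,"dz":0,"wx":0,"wy":0,"wz":0},{"dx":-0.3,"dy":0,"dz":0,"wx":0,"wy":0,"wz":0},{"dx":-0.3,"dy":0,"dz":0,"wx":0,"wy":0,"wz":0},{"dx":-0.3,"dy":0,"dz":0,"wx":0,"wy":0,"wz":0}]'
```

```text
time: 40.25
ee_pos: [0.4974, -0.1438, 0.0836]
orientation: [0.001, 3.138, 0.0]
ft_force: [-0.4, -0.2, 0.3]
grip_width: 0.005
grip_force: 0.0
time: 40.75
ee_pos: [0.4954, -0.0465, 0.0492]
orientation: [0.003, -3.139, -0.002]
ft_force: [-1.4, -0.4, -0.2]
grip_width: 0.004
grip_force: 0.0
time: 41.25
ee_pos: [0.5048, -0.0481, 0.052]
orientation: [0.0, 3.141, -0.0]
ft_force: [-1.4, -0.4, 0.2]
grip_width: 0.005
grip_force: 0.0
time: 41.75
ee_pos: [0.5074, -0.0478, 0.0516]
orientation: [0.0, -3.142, -0.0]
ft_force: [-0.9, 0.0, 1.0]
grip_width: 0.008
grip_force: 0.0
```

```bash
python3 -m handwheel '[{"dx":-0.06,"dy":0,"dz":0,"wx":0,"wy":0,"wz":0},{"dx":-0.12,"dy":0,"dz":0,"wx":0,"wy":0,"wz":0},{"dx":-0.2,"dy":0,"dz":0,"wx":0,"wy":0,"wz":0},{"dx":-0.2,"dy":0,"dz":0,"wx":0,"wy":0,"wz":0},{"dx":-0.2,"dy":0,"dz":0,"wx":0,"wy":0,"wz":0}]'
```

```text
time: 42.25
ee_pos: [0.5094, -0.0478, 0.0516]
orientation: [0.0, -3.142, 0.0]
ft_force: [-0.8, -0.5, 0.3]
grip_width: 0.009
grip_force: 0.0
```

```bash
python3 -m handwheel '[{"dx":-0.06,"dy":0,"dz":0,"wx":0,"wy":0,"wz":0},{"dx":-0.12,"dy":0,"dz":0,"wx":0,"wy":0,"wz":0},{"dx":-0.2,"dy":0,"dz":0,"wx":0,"wy":0,"wz":0},{"dx":-0.2,"dy":0,"dz":0,"wx":0,"wy":0,"wz":0},{"dx":-0.2,"dy":0,"dz":0,"wx":0,"wy":0,"wz":0}]'
```

```text
time: 42.75
ee_pos: [0.5107, -0.0478, 0.0516]
orientation: [0.0, -3.14, -0.0]
ft_force: [-5.0, -0.5, 3.5]
grip_width: 0.006
grip_force: 2.6
```

```bash
python3 -m handwheel '[{"dx":-0.06,"dy":0,"dz":0,"wx":0,"wy":0,"wz":0},{"dx":-0.12,"dy":0,"dz":0,"wx":0,"wy":0,"wz":0},{"dx":-0.2,"dy":0,"dz":0,"wx":0,"wy":0,"wz":0},{"dx":-0.2,"dy":0,"dz":0,"wx":0,"wy":0,"wz":0},{"dx":-0.2,"dy":0,"dz":0,"wx":0,"wy":0,"wz":0}]'
```

```text
time: 43.25
ee_pos: [0.5109, -0.0478, 0.0516]
orientation: [0.0, -3.135, -0.0]
ft_force: [-13.2, 0.5, 8.6]
grip_width: 0.004
grip_force: 6.7
```

Both ends are firm at the same x (.511), which matches 56.5 mm of travel from open. I'll withdraw and check.

```bash
python3 -m handwheel '[{"dx":0.6,"dy":0,"dz":0,"wx":0,"wy":0,"wz":0},{"dx":2,"dy":0,"dz":-1,"wx":0,"wy":0,"wz":0},{"dx":3,"dy":2,"dz":-4,"wx":0,"wy":0,"wz":0},{"dx":3,"dy":5,"dz":-8,"wx":0,"wy":0,"wz":0},{"dx":3,"dy":9,"dz":-10,"wx":0,"wy":0,"wz":0}]'
python3 -m handwheel '[{"dx":0,"dy":4,"dz":0,"wx":0,"wy":0,"wz":0},{"dx":0,"dy":8,"dz":0,"wx":0,"wy":0,"wz":0},{"dx":0,"dy":12,"dz":0,"wx":0,"wy":0,"wz":0},{"dx":0,"dy":15,"dz":0,"wx":0,"wy":0,"wz":0},{"dx":0,"dy":15,"dz":0,"wx":0,"wy":0,"wz":0}]'
python3 - <<'E'
from h import *
s=snapshot("top")
cv2.imwrite("pics/t6.png",cv2.resize(s["img"][150:275,285:475],None,fx=4,fy=4,interpolation=cv2.INTER_CUBIC))
for n in ["knob_left","knob_right","spool"]: print(n,[(np.round(d["point"],4),d["p"]) for d in finder.landmark_of(n,s)[:1]])
E
```

```text
time: 43.75
ee_pos: [0.4845, 0.0422, 0.1554]
orientation: [0.004, 3.136, -0.0]
ft_force: [0.6, -0.7, 0.6]
grip_width: 0.003
grip_force: 0.0
time: 44.25
ee_pos: [0.4831, 0.1954, 0.1514]
orientation: [-0.007, 3.141, 0.002]
ft_force: [-0.3, -1.3, 0.0]
grip_width: 0.006
grip_force: 0.0
knob_left [(array([ 0.5337, -0.0492,  0.0577]), 0.66)]
knob_right [(array([ 0.5314, -0.2586,  0.0577]), 0.7)]
spool [(array([ 6.153e-01,  1.678e-01, -3.000e-04]), 0.64)]
```

View pics/t6.png

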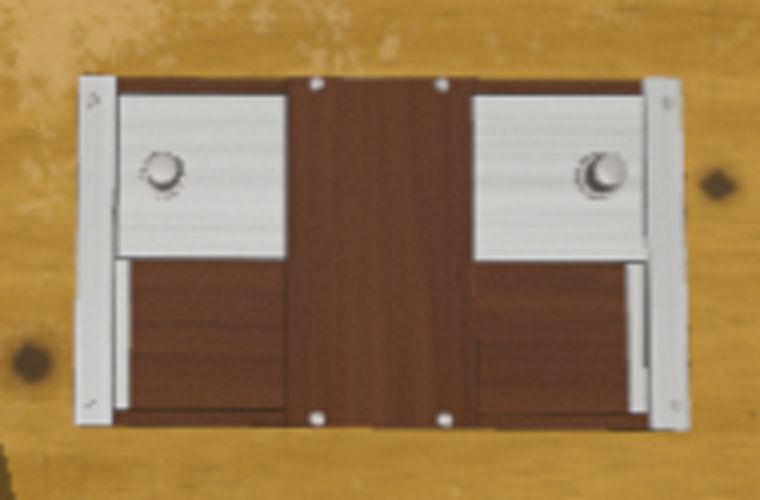

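The shutter's far edge meets the end board on both sides (row 95 in the crop), and the spool hasn't moved. There's time to spare, so I'll re-check that the right end stayed home after the last left push.

```bash
python3 -m handwheel '[{"dx":0,"dy":-5,"dz":0,"wx":0,"wy":0,"wz":0},{"dx":0,"dy":-10,"dz":0,"wx":0,"wy":0,"wz":0},{"dx":0,"dy":-15,"dz":0,"wx":0,"wy":0,"wz":0},{"dx":0,"dy":-20,"dz":0,"wx":0,"wy":0,"wz":0},{"dx":-0.9,"dy":-24,"dz":0,"wx":0,"wy":0,"wz":0}]'
python3 -m handwheel '[{"dx":0,"dy":-5,"dz":0,"wx":0,"wy":0,"wz":0},{"dx":0,"dy":-10,"dz":0,"wx":0,"wy":0,"wz":0},{"dx":0,"dy":-15,"dz":0,"wx":0,"wy":0,"wz":0},{"dx":0,"dy":-20,"dz":4,"wx":0,"wy":0,"wz":0},{"dx":0,"dy":-20.7,"dz":8,"wx":0,"wy":0,"wz":0}]'
python3 -m handwheel '[{"dx":0,"dy":0,"dz":1,"wx":0,"wy":0,"wz":0},{"dx":0,"dy":0,"dz":1.9,"wx":0,"wy":0,"wz":0},{"dx":0,"dy":0,"dz":1.9,"wx":0,"wy":0,"wz":0},{"dx":0,"dy":0,"dz":1.9,"wx":0,"wy":0,"wz":0},{"dx":0,"dy":0,"dz":1.9,"wx":0,"wy":0,"wz":0}]'
```

```text
time: 44.95
ee_pos: [0.4914, -0.0517, 0.1522]
orientation: [0.005, 3.14, -0.001]
ft_force: [0.8, 0.6, 0.1]
grip_width: 0.01
grip_force: 0.0
time: 45.45
ee_pos: [0.4929, -0.2603, 0.0764]
orientation: [0.008, 3.135, -0.009]
ft_force: [0.1, 0.7, 0.2]
grip_width: 0.002
grip_force: 0.0
time: 45.95
ee_pos: [0.4937, -0.2539, 0.0569]
orientation: [-0.002, 3.138, -0.003]
ft_force: [0.1, 0.5, -0.3]
grip_width: 0.007
grip_force: 0.0
```

```bash
python3 -m handwheel '[{"dx":-0.2,"dy":0,"dz":0.2,"wx":0,"wy":0,"wz":0},{"dx":-0.4,"dy":0,"dz":0.3,"wx":0,"wy":0,"wz":0},{"dx":-0.6,"dy":0,"dz":0.3,"wx":0,"wy":0,"wz":0},{"dx":-0.8,"dy":0,"dz":0.3,"wx":0,"wy":0,"wz":0},{"dx":-1,"dy":0,"dz":0.3,"wx":0,"wy":0,"wz":0}]'
python3 -m handwheel '[{"dx":-0.1,"dy":0,"dz":0,"wx":0,"wy":0,"wz":0},{"dx":-0.2,"dy":0,"dz":0,"wx":0,"wy":0,"wz":0},{"dx":-0.3,"dy":0,"dz":0,"wx":0,"wy":0,"wz":0},{"dx":-0.4,"dy":0,"dz":0,"wx":0,"wy":0,"wz":0},{"dx":-0.5,"dy":0,"dz":0,"wx":0,"wy":0,"wz":0}]'
```

```text
time: 46.45
ee_pos: [0.5027, -0.2541, 0.0515]
orientation: [0.0, -3.142, -0.0]
ft_force: [-1.0, 0.5, -0.3]
grip_width: 0.007
grip_force: 0.0
time: 46.95
ee_pos: [0.5075, -0.2542, 0.0515]
orientation: [0.0, -3.142, 0.0]
ft_force: [-0.4, -0.2, -0.7]
grip_width: 0.01
grip_force: 0.0
```

```bash
python3 -m handwheel '[{"dx":-0.05,"dy":0,"dz":0,"wx":0,"wy":0,"wz":0},{"dx":-0.1,"dy":0,"dz":0,"wx":0,"wy":0,"wz":0},{"dx":-0.15,"dy":0,"dz":0,"wx":0,"wy":0,"wz":0},{"dx":-0.2,"dy":0,"dz":0,"wx":0,"wy":0,"wz":0},{"dx":-0.2,"dy":0,"dz":0,"wx":0,"wy":0,"wz":0}]'
```

```text
time: 47.45
ee_pos: [0.5095, -0.2542, 0.0515]
orientation: [-0.0, 3.142, -0.0]
ft_force: [0.0, -0.4, 0.2]
grip_width: 0.003
grip_force: 0.0
```

```bash
python3 -m handwheel '[{"dx":-0.05,"dy":0,"dz":0,"wx":0,"wy":0,"wz":0},{"dx":-0.1,"dy":0,"dz":0,"wx":0,"wy":0,"wz":0},{"dx":-0.15,"dy":0,"dz":0,"wx":0,"wy":0,"wz":0},{"dx":-0.2,"dy":0,"dz":0,"wx":0,"wy":0,"wz":0},{"dx":-0.25,"dy":0,"dz":0,"wx":0,"wy":0,"wz":0}]'
python3 -m handwheel '[{"dx":0.6,"dy":0,"dz":0,"wx":0,"wy":0,"wz":0},{"dx":2,"dy":0,"dz":-1,"wx":0,"wy":0,"wz":0},{"dx":3,"dy":0,"dz":-4,"wx":0,"wy":0,"wz":0},{"dx":3,"dy":0,"dz":-8,"wx":0,"wy":0,"wz":0},{"dx":3,"dy":0,"dz":-8,"wx":0,"wy":0,"wz":0}]'
python3 -m handwheel '[{"dx":0,"dy":0,"dz":0,"wx":0,"wy":0,"wz":0},{"dx":0,"dy":0,"dz":0,"wx":0,"wy":0,"wz":0},{"dx":0,"dy":0,"dz":0,"wx":0,"wy":0,"wz":0},{"dx":0,"dy":0,"dz":0,"wx":0,"wy":0,"wz":0},{"dx":0,"dy":0,"dz":0,"wx":0,"wy":0,"wz":0}]'
```

```text
time: 47.95
ee_pos: [0.5104, -0.2542, 0.0514]
orientation: [-0.0, -3.138, -0.001]
ft_force: [-9.1, 0.7, 4.4]
grip_width: 0.006
grip_force: 4.8
time: 48.45
ee_pos: [0.4843, -0.2556, 0.1384]
orientation: [-0.0, 3.131, -0.009]
ft_force: [1.0, -0.2, 0.3]
grip_width: 0.002
grip_force: 0.0
time: 48.95
ee_pos: [0.4817, -0.254, 0.1305]
orientation: [0.0, -3.14, -0.001]
ft_force: [-0.2, -0.3, 0.4]
grip_width: 0.005
grip_force: 0.0
```

Right is firm at the same place (.5104). Both ends are home and the robot is clear, so I'm handing in.

```bash
python3 -c "
from bench import workorder
print(workorder.sign_off())"
```

```text
the job is handed in; nothing more can be done
None
```

The job is handed in at about 49 s: the die was flat in the left bay when last seen before the shutter covered it, both shutter ends stopped firm at the far end board (about 15 N at most in the end-of-move readings), and the spool was not moved; no verdict came back.

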